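# Raise the bedside lamp until its button clicks in

### The job

The reading lamp's stem has been twisted and has dropped down inside its post, with the stem's spring button trapped behind the tube wall. Take the knob on top of the shade, draw the stem up to the lowest hole and turn it gently, feeling for that hole, until the button pops out through it, so that the lamp stands locked there by itself when you let go. Do not force the button against the tube, and leave the other things on the cabinet alone.

Things in the scene. Friction and masses are not known exactly. Their poses are not given: they have to be found in the camera images.
- lamp: reading lamp's round white foot, 130 mm across, 20 mm high, screwed down to the cabinet; origin at the centre of its underside, z up along the lamp's axis. Its own +x axis points to the side on which the row of holes is
- post: upright aluminium tube fixed on the foot, outer diameter 32 mm, wall 2.5 mm, top 150 mm above the cabinet; origin and axes those of the lamp. Three round 10.5 mm holes in one vertical row face its +x, centres 80, 105 and 130 mm above the cabinet; the lowest is wanted
- low_hole (a point): centre of the lowest hole, on the post's outer face. Once the button is out through it, the stem is locked save for a play of about 1.5 mm up or down and 7 degrees either way from the middle, within which it turns freely; beyond that the button bears hard on the rim, 14 mm from the axis, and the moment rises steeply: at 0.3 N m it is near the limit of 25 N
- riser: stem, a 24 mm steel tube that slides and turns in the post, with shade and knob, 0.3 to 0.45 kg in all. Not latched, it sinks by its own weight till it stands on its stop, as at the start. Origin on the axis at the button's height, 56 mm above the cabinet at the start. These frames slide with the stem but do NOT turn with it: their axes stay the lamp's
- button_level (a point): same point as the riser's origin; must rise 24 mm to be level with the lowest hole. Hidden there: a domed 7.5 mm spring button pressing outwards on the tube wall with about 3.5 N (drag under 3 N, 0.05 N m). At the start it stands up to 50 degrees to one side or the other of the row of holes; nothing outside shows which or how much. As it cams into a hole it helps the turn by about 0.1 N m
- knob (a point): centre of the ribbed black knob on top of the shade, 26 mm in diameter, 24 mm high, on the lamp's axis, 242 mm above the cabinet at the start; moves up with the stem. Below it a 9 mm neck, 18 mm long, down to the shade
- shade (a point): top of the domed white shade's crown, on the axis, 30 mm below the knob's centre; the shade is 110 mm across and 44 mm high and turns with the stem
- tumbler: steel tumbler standing upside down, 77 mm across the rim, 102 mm high, origin at the centre of its underside; bystander
- jar: empty open glass jar, 72 mm across, 104 mm high, origin at the centre of its underside; bystander
- elephant: white ceramic elephant, about 125 mm long, 54 mm wide, 81 mm high, origin on its underside below its middle, trunk towards its +x; bystander
- coil_stand: dark green plastic mosquito-coil stand with a coil on it, 108 mm across, 51 mm high, origin at the centre of its underside; bystander

How it is judged:
By the outcome, as a careful person would: the job done as asked, in the order asked, and still so for the second after the job is handed in, with the robot touching nothing.
It also fails if it takes over 72 s, if anything falls off the work surface, if the arm or the gripper's body presses on something with over 40 N, if the wrist force passes 120 N, or if a joint passes its speed limit or range.

### The arm

A 6-joint arm with a two-finger parallel gripper is mounted at the origin on the work surface. World frame = base frame: x ahead of the robot, y to its left, z up, the work surface at z = 0. Lengths are in mm, angles in rad, forces in N, time in s.
With the tool pointing down it reaches from about 225 to 725 mm from the base axis. Payload 3.1 kg.
Tool frame: the origin (TCP) lies on the centre line of the jaws, within the pads' length; the fingertips stand 8 mm ahead of it and the grasp point (between the pads) lies 11 mm behind it (r.tip_extent is the distance from the TCP to the fingertips, in mm); z points along the fingers, x is the direction in which the jaws open and shut, and the axes are right-handed (so a half turn about z gives the same grasp; the last joint's range is limited). The gripper opens to 85 mm and grips with 20 to 120 N. Pads are 22 mm wide; open, the fingers measure 114 mm over their backs; the gripper's body (76 mm by 85 mm) begins 54 mm behind the grasp point. The pads swing forward as they close: fully open they stand 13 mm farther back than shut.
Start: joints at [-1.309, 0.048, 0.099, 1.622, 0, 1.443], TCP at [199.486, -485.616, 239.312] pointing down, gripper open.
Joint ranges: [-2.91, 2.91], [-0.99, 1.94], [-1.21, 1.42], [-2.12, 2.29], [-1.49, 1.47], [-3.14, 3.14]. Speed limits (rad/s): [2.79, 2.79, 3.14, 3.14, 3.14, 3.14].

### API

Orientations are given as a unit quaternion [w, x, y, z].
In Python, from plant import get_state, camera, job, r gives the robot as it stands.
- The arm moves only by the tool arm_command, never from a script. Its argument "motion" is one flat list of numbers, 4 for each row, row after row: the shift along the tool's x, y, z in cm, then the turn about the tool's z in rad. In form: [dx, dy, dz, twist, dx, dy, dz, twist, ...]. A call has 1 to 10 rows; each row shifts and turns the commanded pose from where the row before left it, along the tool's axes as they then stand; what a row does not reach is not made up. A row lasts 1/8 s, in which the tool goes at most 62.5 mm and 10.7 degrees, less where a joint would pass 70% of its speed; a pose out of reach is approached as far as the arm can. A call with a gripper value outside its range is refused whole. "grip" is the finger opening in cm, from 0 to 8.54, set as the call begins (left out, the last holds). The fingers move at their own pace and stop on an object; the grip force is fixed at half the most. Time passes only in rows, so rows that do not move let the fingers close. It gives the time, the measured TCP pose, the force and the opening at its end, in the units of the state.
- get_state(): the state, without advancing time (a new reading comes with each control period).
- camera(name): name is "side" or "top" or "wrist"; returns a dict with "img" (480x640x3 uint8, red, green, blue), "intrinsics" (3x3 intrinsics, pixels), "dist" ([k1, k2, p1, p2, k3] as OpenCV has them; the pictures are not rectified), "origin" and "attitude" of the camera in the world; the wrist camera has in their place "T_tool_cam" (4x4, takes a point from camera to tool coordinates, whose origin is the TCP and whose axes are the tool frame's). Camera axes: x right, y down, z forward; pixel columns grow to the right and rows downward; lengths in mm; the calibration is good to about 2 mm. A picture is of the moment at which its call begins: read the wrist's pose just before it. There is no depth.
- job.finish_job(): hands the job in, once; it reports no verdict.
The state is a dict: "time_s": time; "q": joint angles; "qd": joint speeds; "effort": joint torques, N m; "position": TCP position; "ee_rot": TCP orientation; "ft_force": force on the tool from outside, world axes, zero at the start; "wrist_torque": the same for the moment, N m; "finger_gap": opening from 0.0 (shut) to 1.0 (fully open).
Only numpy, scipy, OpenCV 4.12 (cv2) and the standard library are available. Lean on these libraries where they do the work, as an engineer would, in place of code of your own. Each camera call takes 0.05 s, during which the arm holds its last target. There are 200 camera calls.

## Working session

There is one attempt and no reset: what is moved stays moved. The work goes in short steps, Python scripts to look and compute and a tool call to move; the robot and the scene stay as the last step left them, time stands still between calls to the robot, and variables do not carry over. Pictures are saved under pics/ and viewed, about 8 in all and at most 12, crops included, and the job is handed in when it is done.

Besides the shell and the picture viewer there is one more tool, called after "Emit:" as name(argument=value, ...), one argument or row to a line, values as JSON. arm_command: Moves the arm, as the interface text tells. Its arguments: {"type":"object","properties":{"motion":{"type":"array"},"grip":{"type":"number"}},"required":["motion"]}

```bash
ls; mkdir -p pics
python3 - <<'E'
from plant import get_state,camera,job,r
import cv2,numpy as np
s=get_state();print({k:np.round(v,3).tolist() for k,v in s.items()})
for n in ["side","top"]:
    c=camera(n);cv2.imwrite(f"pics/{n}0.png",c["img"][:,:,::-1])
    print(n,c["intrinsics"],c["dist"],c["origin"],c["attitude"])
E
```

```text
pics
{'time_s': 0.0, 'q': [-1.309, 0.049, 0.098, 1.622, 0.0, 1.443], 'qd': [0.001, 0.0, -0.001, -0.001, -0.001, -0.001], 'effort': [0.001, -33.878, 32.002, 0.02, -0.0, 0.0], 'position': [199.346, -485.037, 238.096], 'ee_rot': [-0.001, 0.831, -0.557, -0.001], 'ft_force': [0.066, -0.645, -0.604], 'wrist_torque': [0.03, 0.071, 0.006], 'finger_gap': 0.995}
side [[478.22731441   0.         313.26904003]
 [  0.         478.22731441 241.68543091]
 [  0.           0.           1.        ]] [-0.10234185  0.          0.          0.          0.        ] [ 345.98215591 -621.94092318  711.07559793] [-0.43230831  0.88889113 -0.13945666  0.05944679]
top [[499.17646186   0.         320.26657425]
 [  0.         499.17646186 233.62895696]
 [  0.           0.           1.        ]] [-0.13501651  0.          0.          0.          0.        ] [ 464.73723524  100.08763222 1050.29654793] [-0.02248249  0.71088592 -0.70200372  0.03642156]
```

View pics/side0.png

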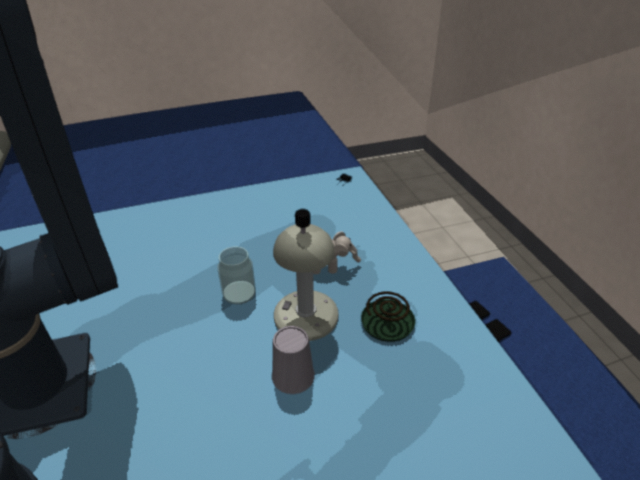

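View pics/top0.png

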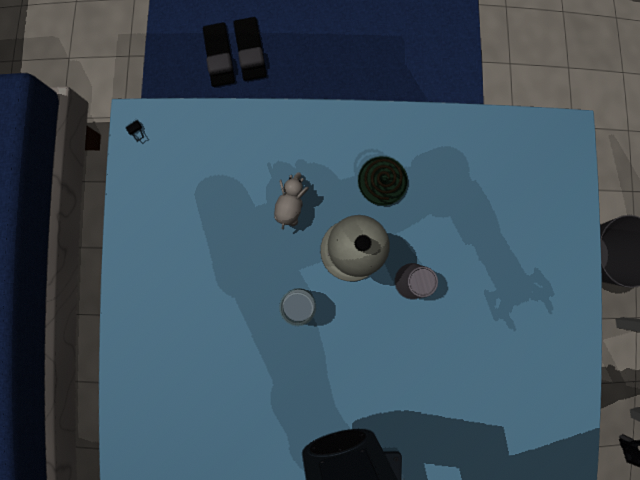

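The side view shows the knob at about (302,217), and the top view shows it at (363,243). The tumbler, jar, elephant and coil stand are all lower than the knob and off the lamp's axis.

```bash
cat > h.py <<'E'
import cv2,numpy as np
from scipy.spatial.transform import Rotation as R
def Rq(q): return R.from_quat(q,scalar_first=True).as_matrix()
def ray(c,uv):
    p=cv2.undistortPoints(np.array([[uv]],float),np.array(c["intrinsics"]),np.array(c["dist"]))[0,0]
    d=Rq(c["attitude"])@np.array([p[0],p[1],1]);return np.array(c["origin"]),d/np.linalg.norm(d)
def tri(a,b):
    A=np.zeros((3,3));v=np.zeros(3)
    for o,d in (a,b):
        P=np.eye(3)-np.outer(d,d);A+=P;v+=P@o
    x=np.linalg.solve(A,v);return x,[np.linalg.norm((np.eye(3)-np.outer(d,d))@(x-o)) for o,d in (a,b)]
def blob(img,mask,uv,rad):
    m=np.zeros(mask.shape,np.uint8);cv2.circle(m,uv,rad,255,-1)
    m&=mask.astype(np.uint8)*255
    n,l,st,ce=cv2.connectedComponentsWithStats(m)
    i=1+np.argmax(st[1:,4]);return ce[i],st[i]
def atz(a,z):
    o,d=a;return o+d*(z-o[2])/d[2]
E
python3 - <<'E'
from h import *
from plant import camera
cs=camera("side");ct=camera("top")
ks,ss=blob(0,cs["img"].max(2)<40,(302,217),16)
kt,st=blob(0,ct["img"].max(2)<40,(363,243),14)
print(ks,ss,kt,st);a,b=ray(cs,ks),ray(ct,kt);x,e=tri(a,b);print(x,e,atz(a,242),atz(b,242))
# top-face of knob from top: disc at z=254
print(atz(ray(cs,(302,212)),254),atz(b,250))
# holes: crop of the side view
cv2.imwrite("pics/crop.png",cv2.resize(cs["img"][200:350,220:420,::-1],(800,600),interpolation=cv2.INTER_CUBIC))
print([ray(ct,(400,300))[1]])
E
```

```text
[302.39336493 218.27488152] [296 210  14  18 211] [362.69811321 242.70283019] [355 235  17  16 212]
[518.86590912  15.18346502 241.57840334] [np.float64(0.37830789277295546), np.float64(0.3783078927729714)] [519.09141516  14.57914481 242.        ] [518.46663865  15.3074907  242.        ]
[519.15561005  15.91314641 254.        ] [517.93485953  16.14659008 250.        ]
[array([-0.04702581, -0.17775081, -0.98295128])]
```

View pics/crop.png

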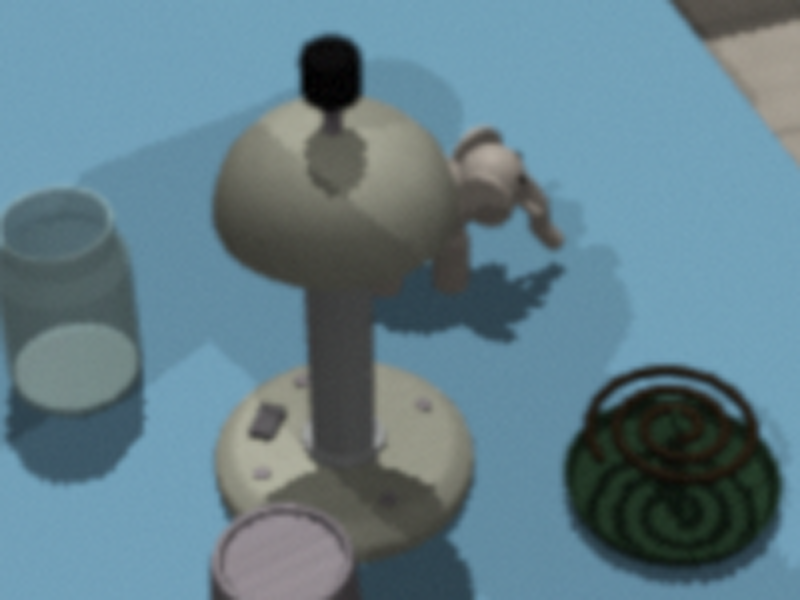

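The crop shows no holes, because they face away from this camera. The knob triangulates to about (518.7, 15.4, 242) with a 0.4 mm ray gap, and the height matches the one given. I'll rise and twist first, so joint 6 has room to turn both ways.

Emit:
arm_command(
  motion=[0, 0, -1, -0.18, 0, 0, -1, -0.18, 0, 0, -1, -0.18, 0, 0, -1, -0.18, 0, 0, -1, -0.18, 0, 0, -1, -0.18, 0, 0, -1, -0.18, 0, 0, -1, -0.18, 0, 0, -1, -0.18, 0, 0, -1, -0.18],
  grip=7,
)

```text
time_s: 1.45
position: [199.5, -485.5, 339.3]
ee_rot: [-0.0, 0.952, 0.307, 0.0]
ft_force: [-0.1, 1.0, 0.1]
finger_gap: 0.823
```

```bash
cat >> h.py <<'E'
def go(tgt):
    from plant import get_state
    s=get_state();M=Rq(s["ee_rot"])
    print("t",s["time_s"],"pos",np.round(s["position"],1),"q",np.round(s["q"],2),"x",np.round(M[:,0],3),"z",np.round(M[:,2],3))
    print("F",np.round(s["ft_force"],2),"T",np.round(s["wrist_torque"],3),"gap",s["finger_gap"])
    print("delta tool cm",np.round(M.T@(np.array(tgt)-s["position"])/10,2))
E
python3 -c "
from h import *
go([518.7,15.4,330])"
```

```text
t 1.45 pos [ 199.5 -485.5  339.3] q [-1.31  0.1   0.36  1.83  0.   -0.36] x [0.811 0.585 0.   ] z [-0.     0.001 -1.   ]
F [-0.07  0.97  0.1 ] T [-0.008 -0.001 -0.011] gap 0.8226297513204814
delta tool cm [ 55.2  -21.95   0.96]
```

Emit:
arm_command(
  motion=[5, -2, 0, 0, 5, -2, 0, 0, 5, -2, 0, 0, 5, -2, 0, 0, 5, -2, 0, 0, 5, -2, 0, 0, 5, -2, 0, 0, 5, -2, 0, 0, 5, -2, 0, 0, 5, -2, 0, 0],
)

```text
time_s: 2.7
position: [491.4, -30.9, 339.2]
ee_rot: [0.0, 0.952, 0.305, 0.0]
ft_force: [0.2, -0.4, 0.3]
finger_gap: 0.824
```

Emit:
arm_command(
  motion=[3, -1, 0, 0, 2.2, -0.95, 0, 0, 0, 0, 0, 0, 0, 0, 0, 0],
)

```text
time_s: 3.2
position: [521.4, 13.0, 339.2]
ee_rot: [0.0, 0.953, 0.305, -0.0]
ft_force: [0.1, -0.5, -0.4]
finger_gap: 0.817
```

Run:
```python
from h import *
from plant import camera
go([518.7,15.4,231])
c=camera("wrist");print(c["T_tool_cam"],c["intrinsics"][0][0])
cv2.imwrite("pics/w1.png",c["img"][:,:,::-1])
```

```text
t 3.2 pos [521.4  13.  339.2] q [-0.1   0.09  0.35  1.83 -0.    0.85] x [ 0.815  0.58  -0.001] z [-0.001 -0.001 -1.   ]
F [ 0.05 -0.54 -0.42] T [-0.031 -0.006  0.015] gap 0.8172842019726011
delta tool cm [-0.07 -0.35 10.82]
[[ 9.99999865e-01  2.63705116e-04  4.48325331e-04  6.97949901e-02]
 [-3.84336919e-04  9.55403372e-01  2.95303657e-01 -7.49719531e+01]
 [-3.50458448e-04 -2.95303789e-01  9.55403344e-01 -1.35003510e+02]
 [ 0.00000000e+00  0.00000000e+00  0.00000000e+00  1.00000000e+00]] 377.2583953219178
```

View pics/w1.png

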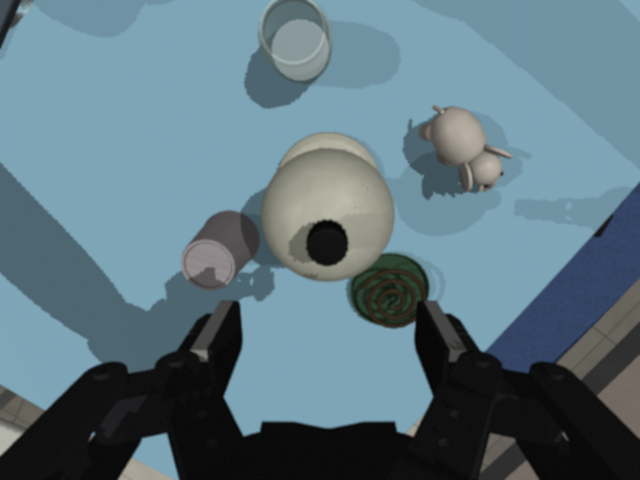

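The wrist view shows the knob at about (327,243), well between the open jaws. I'll cast it onto its height as a cross-check.

```bash
cat >> h.py <<'E'
def wknob(uv,rad,z):
    from plant import get_state,camera
    s=get_state();c=camera("wrist");k,st=blob(0,c["img"].max(2)<45,uv,rad)
    M=Rq(s["ee_rot"]);T=np.array(c["T_tool_cam"])
    p=cv2.undistortPoints(np.array([[k]],float),np.array(c["intrinsics"]),np.array(c["dist"]))[0,0]
    d=M@T[:3,:3]@np.array([p[0],p[1],1]);o=M@T[:3,3]+s["position"]
    print(k,st,[np.round(atz((o,d),zz),1) for zz in (z-12,z,z+12)])
E
python3 -c "
from h import *
wknob((327,243),30,242)"
```

```text
[326.69744318 242.17258523] [ 307  220   40   45 1408] [array([521.5,  11.1, 230. ]), array([519.4,  14.2, 242. ]), array([517.2,  17.3, 254. ])]
```

Emit:
arm_command(
  motion=[-0.1, -0.35, 0, 0, 0, 0, 2, 0, 0, 0, 2, 0, 0, 0, 2, 0, 0, 0, 1.5, 0, 0, 0, 1, 0, 0, 0, 1, 0, 0, 0, 0.6, 0, 0, 0, 0.6, 0, 0, 0, 0, 0],
  grip=5,
)

```text
time_s: 4.55
position: [518.7, 15.7, 231.9]
ee_rot: [-0.0, 0.952, 0.305, -0.0]
ft_force: [-0.1, -0.6, -0.3]
finger_gap: 0.584
```

```bash
python3 -c "
from h import *
go([518.5,15.5,231])
from plant import camera
c=camera('wrist');cv2.imwrite('pics/w2.png',c['img'][:,:,::-1])
c=camera('side');cv2.imwrite('pics/s2.png',cv2.resize(c['img'][140:290,200:400,::-1],(800,600)))"
```

```text
t 4.55 pos [518.7  15.7 231.9] q [-0.1   0.03  0.07  1.61 -0.    0.85] x [ 0.814  0.58  -0.   ] z [-0.001  0.    -1.   ]
F [-0.13 -0.61 -0.31] T [ 0.028  0.009 -0.01 ] gap 0.5844785218261743
delta tool cm [-0.03  0.01  0.09]
```

View pics/w2.png

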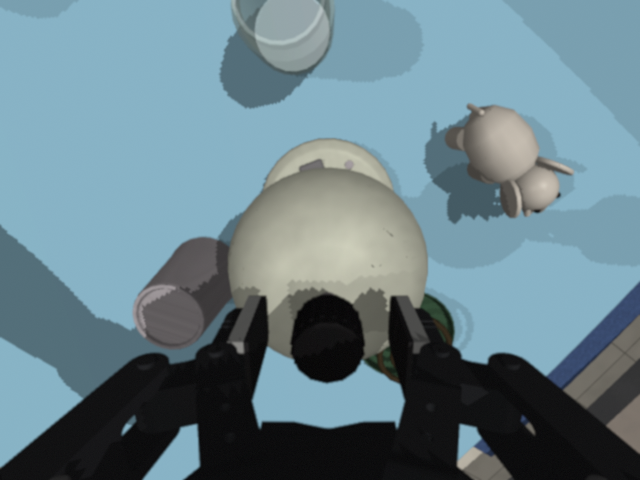

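View pics/s2.png

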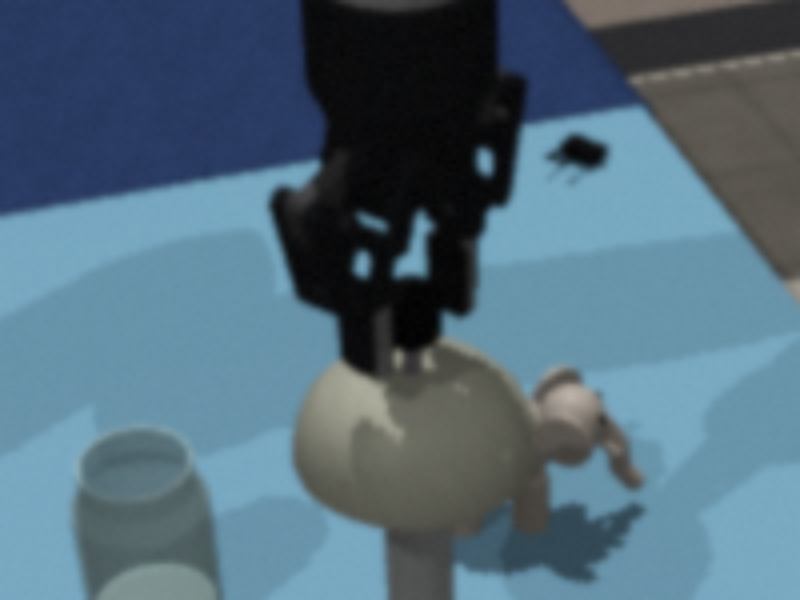

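The knob sits centred between the pads (328 px, with the pads at about 255 and 402), and the fingertips are clear of the shade. Closing the jaws.

Emit:
arm_command(
  motion=[0, 0, 0, 0, 0, 0, 0, 0, 0, 0, 0, 0, 0, 0, 0, 0, 0, 0, 0, 0, 0, 0, 0, 0, 0, 0, 0, 0],
  grip=0,
)

```text
time_s: 5.52
position: [519.1, 15.6, 232.9]
ee_rot: [0.0, 0.952, 0.305, 0.0]
ft_force: [-0.7, -0.1, 5.3]
finger_gap: 0.279
```

```bash
python3 -c "
from h import *
go([518.5,15.5,255])"
```

```text
t 5.525 pos [519.1  15.6 232.9] q [-0.1   0.03  0.07  1.61 -0.    0.85] x [0.814 0.58  0.001] z [ 0.001 -0.    -1.   ]
F [-0.75 -0.12  5.26] T [-0.152  0.247  0.013] gap 0.27930035382662133
delta tool cm [-0.05 -0.02 -2.21]
```

Gripped, with light upward contact on the stop. The TCP reading with the stem on its stop is 232.9, so the target is about 256.9. Lifting slowly.

Emit:
arm_command(
  motion=[0, 0, -0.3, 0, 0, 0, -0.3, 0, 0, 0, -0.3, 0, 0, 0, -0.3, 0, 0, 0, -0.3, 0, 0, 0, -0.3, 0, 0, 0, -0.3, 0, 0, 0, -0.2, 0, 0, 0, -0.1, 0, 0, 0, 0, 0],
)

```text
time_s: 6.78
position: [518.9, 15.6, 256.9]
ee_rot: [0.0, 0.952, 0.305, 0.0]
ft_force: [-1.0, -0.8, -4.4]
finger_gap: 0.284
```

```bash
python3 -c "
from h import *
go([518.5,15.5,256.9])
from plant import camera
c=camera('side')
cv2.imwrite('pics/s3.png',cv2.resize(c['img'][140:290,200:400,::-1],(800,600)))"
```

```text
t 6.775 pos [518.9  15.6 256.9] q [-0.1   0.04  0.12  1.66 -0.    0.85] x [0.814 0.58  0.   ] z [ 0.001 -0.    -1.   ]
F [-0.99 -0.8  -4.44] T [-0.1    0.139 -0.006] gap 0.28444461451226644
delta tool cm [-0.04 -0.02  0.  ]
```

View pics/s3.png

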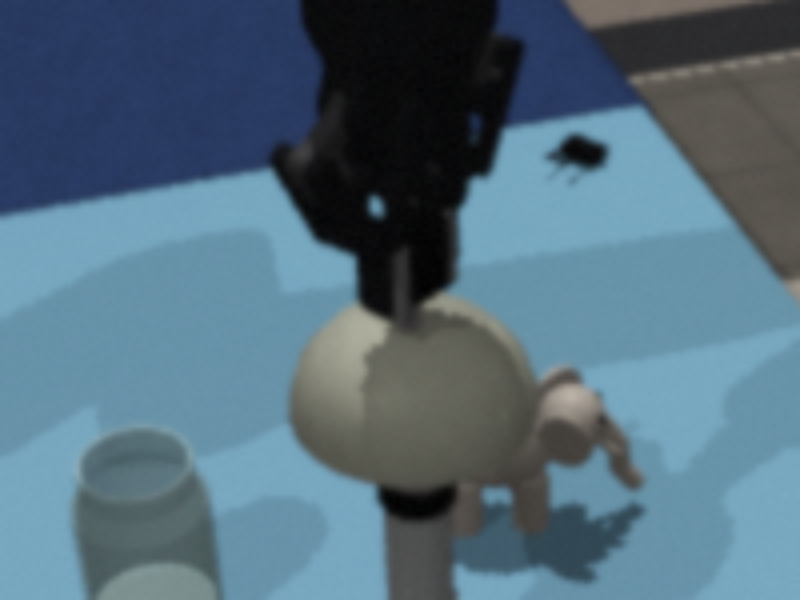

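The stem has risen 24.0 mm and hangs with its 4.4 N weight. Now feeling for the hole in small turns, in the + direction first.

```bash
cat > st.py <<'E'
from h import *
from plant import get_state
s=get_state();x=Rq(s["ee_rot"])[:,0]
print(f't {s["time_s"]:.2f} z {s["position"][2]:.1f} xy {s["position"][0]:.1f} {s["position"][1]:.1f} yaw {np.degrees(np.arctan2(x[1],x[0])):.2f} q6 {s["q"][5]:.3f}','F',np.round(s["ft_force"],1),'T',np.round(s["wrist_torque"],3),'e6',round(s["effort"][5],3))
E
python3 st.py
```

```text
t 6.83 z 256.8 xy 518.9 15.6 yaw 35.46 q6 0.853 F [-0.5 -1.3 -4.8] T [-0.109  0.101 -0.026] e6 0.0
```

Emit:
arm_command(
  motion=[0, 0, 0, 0.02, 0, 0, 0, 0.02, 0, 0, 0, 0.02, 0, 0, 0, 0.02],
)

```text
time_s: 7.32
position: [518.9, 15.7, 256.2]
ee_rot: [-0.0, 0.964, 0.266, -0.0]
ft_force: [-0.7, -0.8, -2.9]
finger_gap: 0.281
```

```bash
python3 st.py
```

```text
t 7.33 z 256.2 xy 518.9 15.7 yaw 30.80 q6 0.934 F [-0.7 -0.8 -2.9] T [-0.103 -0.015  0.052] e6 -0.103
```

Emit:
arm_command(
  motion=[0, 0, 0, 0.02, 0, 0, 0, 0.02, 0, 0, 0, 0.02, 0, 0, 0, 0.02],
)

```text
time_s: 7.82
position: [518.9, 15.7, 256.3]
ee_rot: [-0.0, 0.974, 0.227, 0.0]
ft_force: [-0.3, -0.1, -5.1]
finger_gap: 0.287
```

```bash
python3 st.py
```

```text
t 7.83 z 256.3 xy 518.9 15.7 yaw 26.22 q6 1.014 F [-0.3 -0.1 -5.1] T [-0.035 -0.066 -0.004] e6 -0.103
```

Emit:
arm_command(
  motion=[0, 0, -0.05, 0, 0, 0, 0, 0.02, 0, 0, 0, 0.02, 0, 0, 0, 0.02, 0, 0, 0, 0.02],
)

```text
time_s: 8.45
position: [518.9, 15.7, 256.9]
ee_rot: [0.0, 0.982, 0.188, 0.0]
ft_force: [-0.1, -0.1, -4.0]
finger_gap: 0.284
```

```bash
python3 st.py
```

```text
t 8.45 z 256.9 xy 518.9 15.7 yaw 21.65 q6 1.094 F [-0.1 -0.1 -4. ] T [-0.044 -0.139  0.099] e6 -0.002
```

Emit:
arm_command(
  motion=[0, 0, 0, 0.02, 0, 0, 0, 0.02, 0, 0, 0, 0.02],
)

```text
time_s: 8.82
position: [519.0, 15.8, 256.9]
ee_rot: [0.0, 0.987, 0.158, 0.0]
ft_force: [0.7, -0.0, -3.7]
finger_gap: 0.285
```

```bash
python3 st.py
```

```text
t 8.82 z 256.9 xy 519.0 15.8 yaw 18.23 q6 1.154 F [ 0.7 -0.  -3.7] T [-0.045 -0.219  0.31 ] e6 0.23
```

The moment rose steeply to 0.31 N m, which looks like the far rim. Backing off at once.

Emit:
arm_command(
  motion=[0, 0, 0, -0.06, 0, 0, 0, -0.03, 0, 0, 0, 0],
)

```text
time_s: 9.2
position: [518.8, 15.7, 256.8]
ee_rot: [0.0, 0.979, 0.203, -0.0]
ft_force: [0.5, 0.2, -3.8]
finger_gap: 0.284
```

```bash
python3 st.py
```

```text
t 9.20 z 256.8 xy 518.8 15.7 yaw 23.38 q6 1.064 F [ 0.5  0.2 -3.8] T [-0.044 -0.111 -0.019] e6 -0.023
```

Emit:
arm_command(
  motion=[0, 0, 0, -0.02, 0, 0, 0, -0.02, 0, 0, 0, 0],
)

```text
time_s: 9.57
position: [518.8, 15.7, 256.7]
ee_rot: [-0.0, 0.975, 0.223, -0.0]
ft_force: [1.1, 0.2, -4.7]
finger_gap: 0.289
```

```bash
python3 st.py
```

```text
t 9.57 z 256.7 xy 518.8 15.7 yaw 25.73 q6 1.023 F [ 1.1  0.2 -4.7] T [-0.027 -0.117 -0.017] e6 -0.031
```

Emit:
arm_command(
  motion=[0, 0, 0, -0.02, 0, 0, 0, -0.02, 0, 0, 0, 0],
)

```text
time_s: 9.95
position: [518.8, 15.7, 256.8]
ee_rot: [-0.0, 0.97, 0.242, -0.0]
ft_force: [-0.8, -0.8, -4.4]
finger_gap: 0.283
```

```bash
python3 st.py
```

```text
t 9.95 z 256.8 xy 518.8 15.7 yaw 28.03 q6 0.983 F [-0.8 -0.8 -4.4] T [-0.076 -0.071  0.061] e6 -0.033
```

It turns freely again at yaw 23–28°, so the button appears to be in the hole. Checking vertically: lower slightly and see whether the stem's weight is taken.

Emit:
arm_command(
  motion=[0, 0, 0.05, 0, 0, 0, 0.05, 0, 0, 0, 0.05, 0, 0, 0, 0, 0],
)

```text
time_s: 10.45
position: [518.8, 15.7, 255.4]
ee_rot: [0.0, 0.97, 0.242, -0.0]
ft_force: [-0.3, -0.0, -3.0]
finger_gap: 0.284
```

```bash
python3 st.py
```

```text
t 10.45 z 255.4 xy 518.8 15.7 yaw 28.02 q6 0.983 F [-0.3 -0.  -3. ] T [-0.067  0.046 -0.035] e6 0.002
```

Emit:
arm_command(
  motion=[0, 0, 0.05, 0, 0, 0, 0.05, 0, 0, 0, 0, 0],
)

```text
time_s: 10.82
position: [519.0, 15.7, 255.0]
ee_rot: [0.0, 0.97, 0.242, 0.0]
ft_force: [-0.9, -0.4, 0.0]
finger_gap: 0.288
```

```bash
python3 st.py
```

```text
t 10.82 z 255.0 xy 519.0 15.7 yaw 28.02 q6 0.983 F [-0.9 -0.4  0. ] T [-0.167  0.264 -0.005] e6 0.007
```

The weight is now carried (Fz about 0) and the TCP lagged the command. One more small step should push the force upward if it is latched.

Emit:
arm_command(
  motion=[0, 0, 0.05, 0, 0, 0, 0, 0],
)

```text
time_s: 11.08
position: [519.1, 15.7, 254.7]
ee_rot: [0.0, 0.97, 0.242, 0.001]
ft_force: [-1.4, -0.1, 2.9]
finger_gap: 0.285
```

```bash
python3 st.py
```

```text
t 11.07 z 254.7 xy 519.1 15.7 yaw 28.02 q6 0.983 F [-1.4 -0.1  2.9] T [-0.106  0.368  0.004] e6 0.01
```

Firmly latched: the force now pushes up as I press. Unloading the wrist, then opening the jaws.

Emit:
arm_command(
  motion=[0, 0, -0.05, 0, 0, 0, -0.02, 0, 0, 0, 0, 0],
)

```text
time_s: 11.45
position: [519.1, 15.8, 254.8]
ee_rot: [0.0, 0.97, 0.242, 0.0]
ft_force: [-1.5, -0.2, 4.1]
finger_gap: 0.286
```

Emit:
arm_command(
  motion=[0, 0, 0, 0, 0, 0, 0, 0, 0, 0, 0, 0, 0, 0, 0, 0, 0, 0, 0, 0, 0, 0, 0, 0, 0, 0, 0, 0, 0, 0, 0, 0],
  grip=5,
)

```text
time_s: 12.45
position: [518.9, 15.7, 254.5]
ee_rot: [0.0, 0.97, 0.242, 0.0]
ft_force: [-0.3, 0.2, 0.6]
finger_gap: 0.584
```

```bash
python3 st.py; python3 -c "
from h import *
from plant import camera
c=camera('wrist');cv2.imwrite('pics/w4.png',c['img'][:,:,::-1])"
```

```text
t 12.45 z 254.5 xy 518.9 15.7 yaw 28.02 q6 0.983 F [-0.3  0.2  0.6] T [-0.009 -0.051  0.005] e6 -0.0
```

View pics/w4.png

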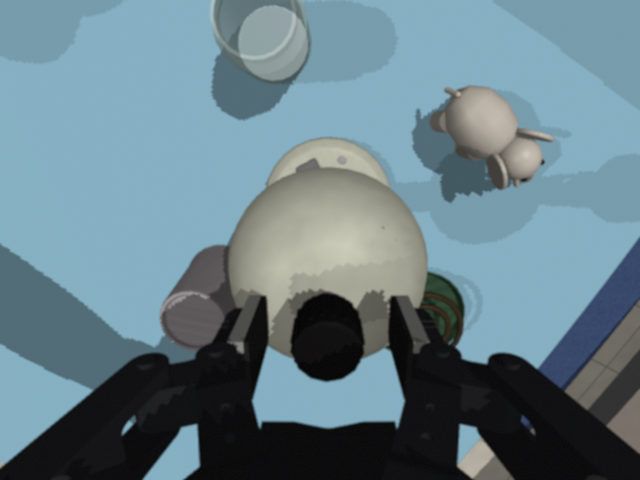

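After letting go, the knob (328,337) still sits between the pads as before, so the lamp stays up. Retreating upward, then sideways for a clear check.

Emit:
arm_command(
  motion=[0, 0, -0.5, 0, 0, 0, -1, 0, 0, 0, -1, 0, 0, 0, -1.5, 0, 0, 0, -1.5, 0, 0, 0, -1.5, 0, 0, 0, -1, 0, 0, 0, 0, 0],
)

```text
time_s: 13.5
position: [519.4, 15.7, 335.8]
ee_rot: [0.0, 0.97, 0.242, 0.001]
ft_force: [1.0, -0.3, 0.0]
finger_gap: 0.584
```

Emit:
arm_command(
  motion=[-3, 4, 0, 0, -3, 4, 0, 0, -3, 4, 0, 0, -3, 4, 0, 0, -3, 4, 0, 0, -3, 4, 0, 0, 0, 0, 0, 0, 0, 0, 0, 0],
)

```text
time_s: 14.5
position: [472.5, -280.4, 333.9]
ee_rot: [-0.001, 0.97, 0.242, -0.0]
ft_force: [0.5, -0.1, 0.2]
finger_gap: 0.584
```

```bash
python3 st.py
python3 - <<'E'
from h import *
from plant import camera
cs=camera("side");ct=camera("top")
cv2.imwrite("pics/s5.png",np.hstack([cs["img"][100:400,200:440],ct["img"][130:430,230:470]])[:,:,::-1])
ks,ss=blob(0,cs["img"].max(2)<40,(302,203),18);kt,st=blob(0,ct["img"].max(2)<40,(363,243),16)
print(ks,ss,kt,st);print(tri(ray(cs,ks),ray(ct,kt)))
E
```

```text
t 14.50 z 333.9 xy 472.5 -280.4 yaw 27.99 q6 0.424 F [ 0.5 -0.1  0.2] T [-0.017 -0.031  0.042] e6 -0.001
[306.72557471 203.05172414] [295 185  26  37 696] [364.08035714 241.96428571] [356 234  17  17 224]
(array([522.52284628,  15.07561923, 271.01085936]), [np.float64(4.901281120704502), np.float64(4.901281120704304)])
```

View pics/s5.png

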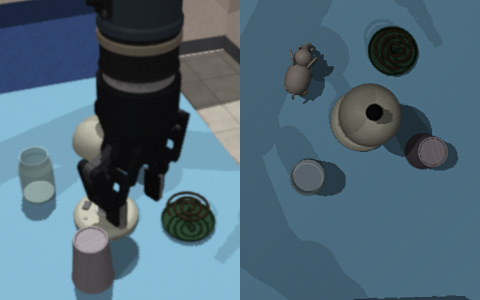

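The top view shows the lamp and all the bystanders in place, but the arm blocks the side view, so that triangulation is invalid. Moving aside.

Emit:
arm_command(
  motion=[-4.4, -2.3, 0, 0, -4.4, -2.3, 0, 0, -4.4, -2.3, 0, 0, -4.4, -2.3, 0, 0, 0, 0, 0, 0, 0, 0, 0, 0],
)

```text
time_s: 15.35
position: [274.8, -281.7, 334.8]
ee_rot: [0.001, 0.97, 0.243, 0.001]
ft_force: [0.4, -0.4, -0.7]
finger_gap: 0.585
```

```bash
python3 st.py
python3 - <<'E'
from h import *
from plant import camera
cs=camera("side");ct=camera("top")
cv2.imwrite("pics/s6.png",cv2.resize(cs["img"][140:380,180:440,::-1],(650,600)))
ks,ss=blob(0,cs["img"].max(2)<40,(303,203),16);kt,st=blob(0,ct["img"].max(2)<40,(363,243),14)
print(ks,ss,kt,st);print(tri(ray(cs,ks),ray(ct,kt)))
E
```

```text
t 15.35 z 334.8 xy 274.8 -281.7 yaw 28.08 q6 0.112 F [ 0.4 -0.4 -0.7] T [ 0.057 -0.021 -0.045] e6 -0.001
[301.69014085 207.42253521] [295 199  14  18 213] [364.35470085 242.        ] [356 234  18  17 234]
(array([518.38842037,  14.93835243, 264.01827834]), [np.float64(0.24159880373026657), np.float64(0.24159880373019474)])
```

View pics/s6.png

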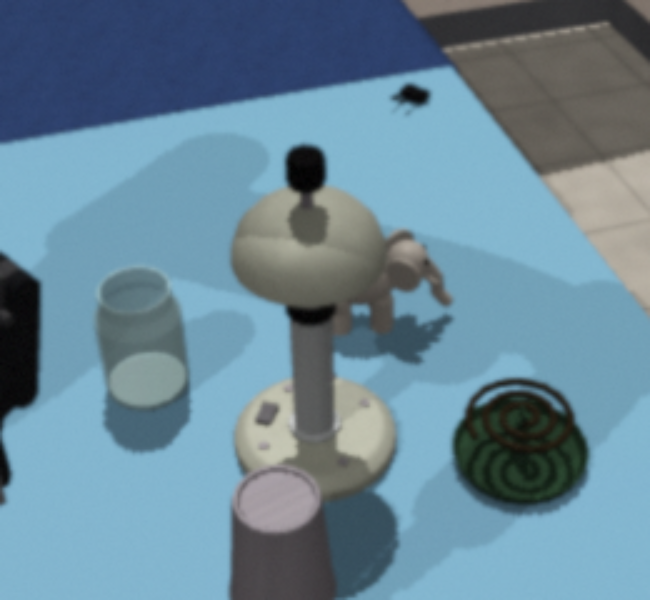

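The lamp stands raised by itself. The knob is now at z 264.0, up 22.4 mm, which is the hole's height minus about 1.5 mm of play. The bystanders are where they were.

```bash
python3 -c "
from plant import job
print(job.finish_job())"
```

```text
the job is handed in; nothing more can be done
None
```

The lamp is locked at the lowest hole and stands by itself, and I have handed the job in. I gripped the knob, drew the stem up 24 mm and turned it gently until the button popped out. I then let go and moved the arm clear, with about 15 s on the clock.

**Last checks:**
- **Latched:** with the jaws still closed, the stem turned freely over a few degrees. When lowered about 2 mm, it came to rest on the button and pushed back upward.
- **Holding by itself:** after release the knob triangulated 22.4 mm above its start (rays 0.2 mm apart). That is the hole's height minus the roughly 1.5 mm of play.
- **Bystanders:** by eye in the pictures, the tumbler, jar, elephant and coil stand are where they were.

**What went less well:**
- **Moment on the button:** one feeling step ran past the free play, and a single wrist reading reached 0.31 N m. That is around the 25 N limit on the button, and I backed off at once. Readings vary by a few hundredths, so I can't say whether it went just over.
- **Blocked view:** the first check after release failed because the arm hid the knob from the side camera, so I moved the arm and repeated it.
- **Hole not seen:** the holes face away from the side camera, so the latch is confirmed by feel and height, not by seeing the button.

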